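# Put the lab ware back on its storage mats

### The job

Tidy the practical table: put the conical flask, the small reagent bottle, the measuring cylinder and the oblong tin each on the white mat whose black silhouette has the shape and size of its base. Set each one down upright, without dropping it, centred on its silhouette, the tin lined up lengthwise with its oblong. Leave the tea glass and the sugar bowl where they stand.

Things in the scene. Friction and masses are not known exactly. Their poses are not given: they have to be found in the camera images.
- flask: Stoppered conical glass flask, standing upright, 118 mm high: base 80 mm in diameter, the cone narrowing to 28 mm at 70 mm height, then a straight neck 28 mm in diameter from 70 to 104 mm height (the place to grip), a lip 32 mm in diameter at 108 mm and a rubber stopper 25 mm in diameter on top. 0.13 to 0.21 kg. Origin: centre of its underside, z up.
- bottle: Small round glass reagent bottle, standing upright, 80 mm high: straight body 42 mm in diameter up to 56 mm height, black screw cap 29 mm in diameter from 63 to 80 mm. About 0.11 kg. Origin: centre of its underside, z up.
- cylinder: White plastic measuring cylinder, standing upright, 148 mm high: hexagonal foot 54 mm across the flats and 10 mm thick, straight tube 24 mm in diameter from the foot to the top. About 0.10 kg. Origin: centre of the foot's underside, z up.
- tin: Closed oblong metal instrument tin, lying flat, 84 mm (its own x) by 44 mm (its own y), 38 mm high. About 0.20 kg. Origin: centre of its underside, z up.
- mat_flask: Square white plastic mat, 100 x 100 mm, 4 mm thick, fixed to the table, with a flat black silhouette on its top: a large disc 82 mm in diameter, centred on the mat. Origin: centre of the mat's underside on the table; z up. The flask's place.
- mat_bottle: Square white plastic mat, 100 x 100 mm, 4 mm thick, fixed to the table, with a flat black silhouette on its top: a small disc 44 mm in diameter, centred on the mat. Origin: centre of the mat's underside on the table; z up. The reagent bottle's place.
- mat_cylinder: Square white plastic mat, 100 x 100 mm, 4 mm thick, fixed to the table, with a flat black silhouette on its top: a hexagon 56 mm across the flats, centred on the mat. Origin: centre of the mat's underside on the table; z up. The measuring cylinder's place.
- mat_tin: Square white plastic mat, 100 x 100 mm, 4 mm thick, fixed to the table, with a flat black silhouette on its top: an oblong 87 mm (the mat's own x) by 47 mm (its own y), centred on the mat. Origin: centre of the mat's underside on the table; z up. The tin's place.
- tea_glass: Bystander, not to be moved: an empty open drinking glass, 72 mm in diameter at the rim, 82 mm high, standing loose among or just beyond the things. Origin: centre of its underside.
- sugar_bowl: Bystander, not to be moved: a lidded green-glass sugar bowl, 100 mm in diameter, 85 mm high with its knob, standing loose among or just beyond the things. Origin: centre of its underside.
Things that resemble listed ones, but are neither listed nor needed, are in the scene too. Several things look just like the cylinder: the one meant starts nearest to the robot's base.

How it is judged (in metres and radians):
At the end, for the whole second after the job is handed in: Each of the four things stands upright (within 0.1 rad) and at rest on its own mat, its centre within 12 mm of the mat's centre, the tin's long axis within 0.2 rad of the oblong's, either way round (horizontal distance between flask and mat_flask below 0.012 m and z of flask in the frame of mat_flask below 0.009 m and angle between each of flask, bottle, cylinder, tin's own z axis and vertical below 0.1 rad and linear speed of each of flask, bottle, cylinder, tin below 0.02 m/s and angular speed of each of flask, bottle, cylinder, tin below 0.15 rad/s and horizontal distance between bottle and mat_bottle below 0.012 m and z of bottle in the frame of mat_bottle below 0.009 m and horizontal distance between cylinder and mat_cylinder below 0.012 m and z of cylinder in the frame of mat_cylinder below 0.009 m and horizontal distance between tin and mat_tin below 0.012 m and z of tin in the frame of mat_tin below 0.009 m and angle between the x axis of tin and the x axis of mat_tin, either way round below 0.2 rad); the robot touches nothing.
It fails at once if one of the four things is dropped: its underside more than 25 mm above the table with nothing touching it ((height (world z) of flask above 0.025 m and contact force between flask and anything else below 0.01 N) or (height (world z) of bottle above 0.025 m and contact force between bottle and anything else below 0.01 N) or (height (world z) of cylinder above 0.025 m and contact force between cylinder and anything else below 0.01 N) or (height (world z) of tin above 0.025 m and contact force between tin and anything else below 0.01 N)).
It fails at once if the tea glass is moved by more than 20 mm (distance of tea_glass from where it was at the start of the episode above 0.02 m).
It fails at once if the sugar bowl is moved by more than 20 mm (distance of sugar_bowl from where it was at the start of the episode above 0.02 m).
It also fails if it takes over 120 s, if anything falls off the work surface, if the arm or the gripper's body presses on something with over 40 N, if the wrist force passes 120 N, or if a joint passes its speed limit or range.

### The arm

A 6-joint arm with a two-finger parallel gripper is mounted at the origin on the work surface. World frame = base frame: x ahead of the robot, y to its left, z up, the work surface at z = 0. Lengths are in m, angles in degrees, forces in N, time in s.
With the tool pointing down it reaches from about 0.35 to 0.925 m from the base axis. Payload 6.4 kg.
Tool frame: the origin (TCP) lies on the centre line of the jaws, within the pads' length; the fingertips stand 25 mm ahead of it and the grasp point (between the pads) lies 6 mm ahead of it (arm.tip_reach is the distance from the TCP to the fingertips, in m); z points along the fingers, y is the line along which they close (so a half turn about z gives the same grasp; the last joint's range is limited). The gripper opens to 85 mm and grips with 20 to 120 N. Pads are 22 mm wide; open, the fingers measure 114 mm over their backs; the gripper's body (76 mm by 85 mm) begins 54 mm behind the grasp point. The pads swing forward as they close: fully open they stand 13 mm farther back than shut.
Start: joints at [56.201, 14.043, 89.255, -0, 76.702, -9.975], TCP at [0.263, 0.595, 0.256] pointing down, gripper open.
Joint ranges: [-179.41, 179.41], [-58.25, 129.5], [7.25, 145.43], [-54.29, 234.29], [11.92, 165.04], [-157.13, 157.13]. Speed limits (degrees/s): [147.25, 147.25, 180, 180, 180, 180].

### API

Orientations are given as [roll, pitch, yaw] about the fixed x, y, z axes, in that order (R = Rz(yaw) Ry(pitch) Rx(roll)).
In Python, from cell import status, eyes, arm gives the robot as it stands. The module is installed in compiled form; this text tells all that it offers.
- The arm moves only by the shell command python3 -m pendant 'ROWS' [FORCE]. ROWS is text: rows parted by semicolons, each of 7 numbers parted by spaces: the turn, a rotation vector about the tool's x, y, z in degrees, then the shift along the tool's x, y, z in cm, then the finger opening in cm, from 0 to 8.54. A call has 1 to 12 rows; each row shifts and turns the commanded pose from where the row before left it, along the tool's axes as they then stand; what a row does not reach is not made up. A row lasts 1/8 s, in which the tool goes at most 62.5 mm and 10.7 degrees, less where a joint would pass 70% of its speed; a pose out of reach is approached as far as the arm can. A call is refused whole if a number of a shift passes 6.25 or a number of a turn 10.7, either way. A call with a gripper value outside its range is refused whole. The fingers move at their own pace and stop on an object; FORCE is the grip in N (left out, the last holds). Time passes only in rows, so rows that do not move let the fingers close. It gives the time, the measured TCP pose, the force, the opening and the grip force at its end, in the units of the state.
- status.sense(): the state, without advancing time (a new reading comes with each control period).
- eyes.get_image(name): name is "scene" or "top"; returns a dict with "frame" (400x640x3 uint8, red, green, blue), "K" (3x3 intrinsics, pixels), "k1" (the pictures are not rectified: a ray, as slopes to the right and down, at radius r is drawn at 1 + k1 r^2 times it, then the intrinsics apply), "R" (3x3) and "t" (3): a world point X has camera coordinates R X + t. Camera axes: x right, y down, z forward; pixel columns grow to the right and rows downward; lengths in m; the calibration is good to about 2 mm. A picture is of the moment at which its call begins. There is no depth.
- arm.sign_off(): hands the job in; it is judged then, once.
The state is a dict: "t": time; "joints": joint angles; "qd": joint speeds; "joint_efforts": joint torques, N m; "position": TCP position; "tool_rot": TCP orientation; "ft_force": force on the tool from outside, world axes, zero at the start; "ft_torque": the same for the moment, N m; "grip_width": finger opening in m; "grasp_force": force on a finger pad.
Only numpy, scipy, OpenCV 4.12 (cv2) and the standard library are available. Lean on these libraries where they do the work, as an engineer would, in place of code of your own. Each camera call takes 0.05 s, during which the arm holds its last target. There are 200 camera calls.

## Working session

There is one attempt and no reset: what is moved stays moved. The work goes in short steps, Python scripts to look and compute and a shell command to move; the robot and the scene stay as the last step left them, time stands still between calls to the robot, and variables do not carry over. Pictures are saved under pics/ and viewed, at most 14 in all, crops included, and the job is handed in when it is done.

```bash
mkdir -p pics; ls; python3 - <<'E'
from cell import status,eyes,arm
import cv2,numpy as np
s=status.sense();print(s['position'],s['tool_rot'],s['grip_width'],arm.tip_reach)
for n in('scene','top'):
    d=eyes.get_image(n);cv2.imwrite(f'pics/{n}0.png',cv2.cvtColor(d['frame'],cv2.COLOR_RGB2BGR))
    np.savez(f'{n}0.npz',**d)
    print(n,d['K'],d['k1'],d['R'],d['t'],-d['R'].T@d['t'])
E
```

```text
pics
[0.26226124 0.59418392 0.25516999] [-1.79890898e+02 -1.78258780e-02  1.56179003e+02] 0.08530221339036052 0.025
scene [[437.55571667   0.         322.93895574]
 [  0.         437.55571667 197.98907495]
 [  0.           0.           1.        ]] 0.04022120705348468 [[ 0.84754317  0.53038757 -0.01896312]
 [ 0.33129379 -0.55663572 -0.7618406 ]
 [-0.41462633  0.63941044 -0.64748691]] [-0.49457974 -0.16000362  1.36062532] [ 1.03633698 -0.69674282  0.74971104]
top [[424.88146309   0.         320.31354679]
 [  0.         424.88146309 197.64282547]
 [  0.           0.           1.        ]] 0.03881347459473661 [[-0.02197713 -0.99972539  0.0081338 ]
 [-0.99597842  0.0211865  -0.08705243]
 [ 0.0868562  -0.01001426 -0.99617053]] [0.01072987 0.59205424 1.09918728] [0.49443783 0.00919091 1.14643046]
```

View pics/scene0.png

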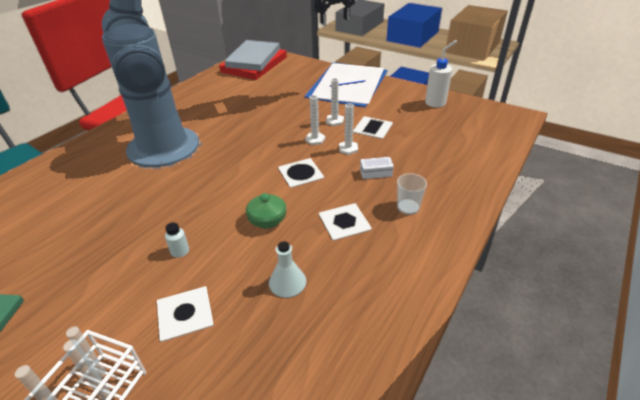

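View pics/top0.png

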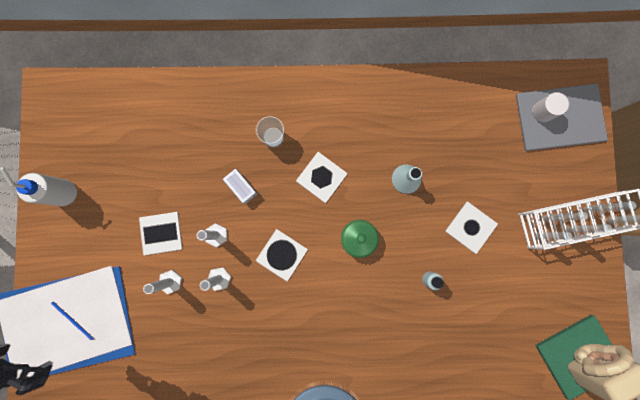

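The top view shows mats at (321,177) hexagon, (282,255) large disc, (472,227) small disc and (160,234) oblong. It also shows the flask (405,180), bottle (432,281), tin (239,186), tea glass (270,130) and sugar bowl (360,239). Three cylinders stand with feet at (214,235), (170,281) and (218,280). The last is nearest the base, which is at about (325,400). I'll enlarge crops of both views to measure them.

```bash
cat > h.py <<'E'
import numpy as np,cv2
D={n:dict(np.load(f'{n}0.npz')) for n in('scene','top')}
def dist(d): return np.array([float(d['k1']),0,0,0])
def ray(d,p):
    q=cv2.undistortPoints(np.array([[p]],float),d['K'],dist(d))[0,0]
    return -d['R'].T@d['t'], d['R'].T@np.array([*q,1.])
def atz(d,p,z):
    c,v=ray(d,p); return c+v*(z-c[2])/v[2]
def tri(pt,ps,dt=None,ds=None):
    a,u=ray(dt or D['top'],pt);b,v=ray(ds or D['scene'],ps)
    k=np.linalg.lstsq(np.c_[u,-v],b-a,rcond=None)[0]
    P,Q=a+u*k[0],b+v*k[1]; return (P+Q)/2,np.linalg.norm(P-Q)
def proj(d,X):
    return cv2.projectPoints(np.array([X],float),cv2.Rodrigues(d['R'])[0],d['t'],d['K'],dist(d))[0].reshape(-1,2)
def blobs(d,mask,amin=60):
    n,l,st,c=cv2.connectedComponentsWithStats(mask.astype('uint8'))
    return [(c[i].round(2),st[i].tolist()) for i in range(1,n) if st[i][4]>amin]
E
python3 - <<'E'
from h import *
def crop(n,x,y,w,h,k,o):
    f=cv2.cvtColor(D[n]['frame'],cv2.COLOR_RGB2BGR)[y:y+h,x:x+w]
    cv2.imwrite(o,cv2.resize(f,None,fx=k,fy=k,interpolation=cv2.INTER_CUBIC))
crop('top',130,170,130,140,4,'pics/c1.png')
crop('scene',290,70,130,120,5,'pics/c2.png')
for n in D:
    f=D[n]['frame']
    for c,st in blobs(D[n],f.max(2)<45): print(n,c,st)
E
```

```text
scene [329.58   5.67] [314, 0, 40, 22, 269]
scene [372.48 126.46] [366, 122, 14, 10, 92]
scene [300.5  171.63] [289, 166, 24, 13, 231]
scene [344.36 220.26] [336, 214, 18, 13, 168]
scene [172.1  228.57] [167, 224, 11, 10, 92]
scene [183.92 311.6 ] [176, 305, 17, 14, 181]
top [  3.39 349.85] [0, 345, 9, 11, 61]
top [ 22.03 374.78] [0, 359, 51, 36, 787]
```

View pics/c1.png

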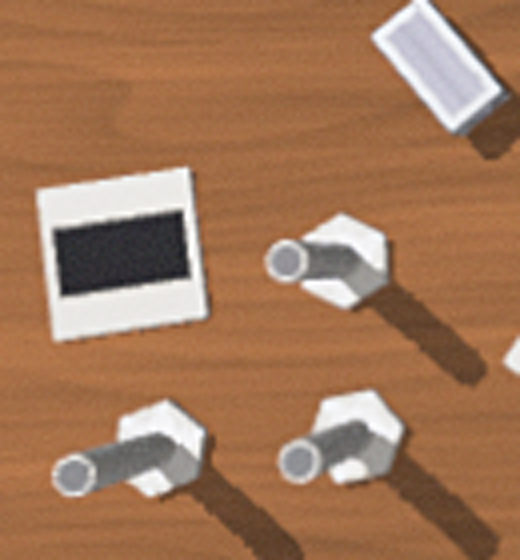

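View pics/c2.png

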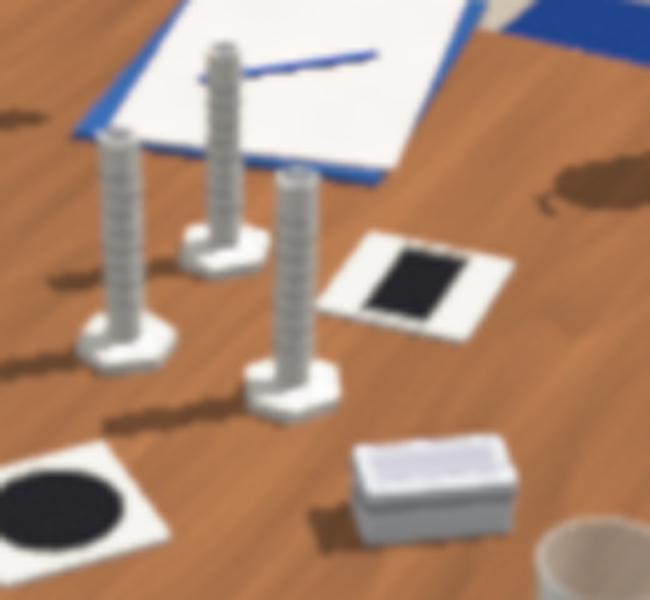

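Crop c1 shows three feet: A at top (219.6,278.6), B at (216,235) and C at (170.4,281.6). A fits the description because it is closest to the base. In the scene view A is the left one, with its top at (313.7,96.6). I'll confirm the distances numerically and crop the other things.

```bash
python3 - <<'E'
from h import *
def crop(n,x,y,w,h,W,H):
    f=cv2.cvtColor(D[n]['frame'],cv2.COLOR_RGB2BGR)[y:y+h,x:x+w]
    return cv2.resize(f,(W,H),interpolation=cv2.INTER_CUBIC)
m=np.vstack([np.hstack([crop('top',215,160,50,50,250,250),crop('top',380,155,50,50,250,250),crop('top',410,260,50,50,250,250)]),
 np.hstack([crop('scene',350,145,50,50,250,250),crop('scene',260,240,50,60,250,300)[:250],crop('scene',155,215,50,50,250,250)])])
cv2.imwrite('pics/m.png',m)
sil={}
for n in D:
    f=D[n]['frame']
    print(n)
    for c,st in blobs(D[n],f.max(2)<75,80): print(c,st)
for nm,pt,ps in [('A',(204.9,284.6),(313.7,96.6)),('B',(201.6,234.6),(349.4,104.8)),('C',(148.4,288.4),(334.6,79.2)),
  ('Afoot',(219.6,278.6),(314.9,137.6)),('Bfoot',(216.1,234.9),(348.2,147.2)),('Cfoot',(170.4,281.6),(334.8,118.8))]:
    X,e=tri(pt,ps);print(nm,X.round(4),e.round(4),np.hypot(*X[:2]).round(3))
E
```

```text
scene
[323.06  17.54] [310, 0, 45, 58, 701]
[504.4   47.16] [490, 0, 30, 99, 524]
[517.36  48.17] [501, 0, 33, 102, 403]
[126.02  11.15] [110, 6, 32, 10, 137]
[372.23  19.35] [363, 7, 19, 26, 272]
[127.76  19.57] [107, 16, 39, 14, 97]
[138.95  78.54] [115, 52, 49, 49, 1442]
[  2.58 105.23] [0, 94, 9, 20, 97]
[372.66 126.41] [364, 121, 18, 12, 130]
[300.37 171.56] [288, 165, 26, 14, 297]
[344.34 220.29] [334, 214, 21, 14, 217]
[171.96 228.47] [166, 223, 13, 12, 117]
[484.72 253.22] [475, 227, 21, 44, 210]
[183.9  311.61] [175, 304, 19, 16, 238]
top
[321.23 176.85] [312, 167, 20, 21, 311]
[471.47 227.13] [464, 220, 15, 15, 166]
[159.82 232.99] [144, 223, 33, 21, 501]
[281.3  254.78] [267, 241, 29, 29, 664]
[437.21 282.25] [432, 277, 12, 11, 99]
[ 22.14 376.38] [0, 359, 52, 36, 1087]
A [0.3864 0.2692 0.1487] 0.0004 0.471
B [0.5011 0.2771 0.1495] 0.0003 0.573
C [0.3813 0.397  0.1489] 0.0003 0.55
Afoot [0.3862 0.2674 0.0096] 0.0012 0.47
Bfoot [0.5004 0.2771 0.0069] 0.0003 0.572
Cfoot [0.3821 0.3948 0.011 ] 0.0014 0.549
```

View pics/m.png

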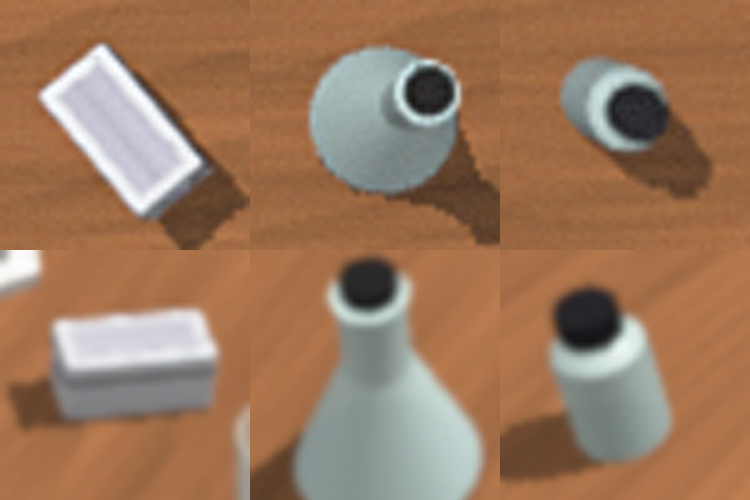

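```bash
python3 - <<'E'
from h import *
M=lambda X,Y,x,y,k=5:(x+(X+.5)/k-.5,y+(Y+.5)/k-.5)
T,S=D['top'],D['scene']
def show(n,pt,ps,z):
    X,e=tri(pt,ps);print(n,X.round(4),'gap',e.round(4),'| top@z',atz(T,pt,z)[:2].round(4),'scene@z',atz(S,ps,z)[:2].round(4))
show('flask',M(179,90,380,155),M(120,28,260,240),.118)
show('bottle',M(140,112,410,260),M(89,59,155,215),.080)
tc=[M(*p,215,160) for p in((40,97),(101,44),(205,160),(147,212))]
sc=[M(*p,350,145) for p in((54,72),(206,60),(217,108),(62,123))]
tp=np.array([atz(T,p,.038) for p in tc]);sp=np.array([atz(S,p,.038) for p in sc])
print('tin top',tp[:,:2].round(4).tolist(),'\nscene',sp[:,:2].round(4).tolist())
show('tin',tuple(np.mean(tc,0)),tuple(np.mean(sc,0)),.038)
for n,q in(('t',tp),('s',sp)):
    r=cv2.minAreaRect(q[:,:2].astype('f4')*1000);b=cv2.boxPoints(r);e=[b[1]-b[0],b[2]-b[1]];l=max(e,key=np.linalg.norm);print(n,r,'long axis',np.degrees(np.arctan2(l[1],l[0]))%180)
show('m_hex',(321.23,176.85),(344.34,220.29),.004)
show('m_bot',(471.47,227.13),(183.9,311.61),.004)
show('m_tin',(159.82,232.99),(372.66,126.41),.004)
show('m_flask',(281.3,254.78),(300.37,171.56),.004)
m=((T['frame'].max(2)<75)*1).astype('uint8')[220:246,140:180]
p=np.argwhere(m)[:,::-1]+[140,220]; P=np.array([atz(T,q,.004)[:2] for q in p.astype(float)])
u,s,v=np.linalg.svd(P-P.mean(0));print('mat_tin axis',np.degrees(np.arctan2(v[0,1],v[0,0]))%180)
show('glass',(270.5,131),(411,186),.082); show('bowl knob',(360.5,238.5),(265,198),.085)
for n,a in(('A',(204.9,284.6)),('B',(201.6,234.6)),('C',(148.4,288.4))): print(n,atz(T,a,.148).round(4))
E
```

```text
flask [ 0.6408 -0.2347  0.1171] gap 0.0003 | top@z [ 0.6405 -0.2346] scene@z [ 0.6414 -0.2353]
bottle [ 0.372  -0.2869  0.079 ] gap 0.0004 | top@z [ 0.372  -0.2867] scene@z [ 0.3732 -0.2874]
tin top [[0.6455, 0.2528], [0.6729, 0.2208], [0.6106, 0.167], [0.5839, 0.1974]] 
scene [[0.5813, 0.2024], [0.6492, 0.2557], [0.6739, 0.2175], [0.6077, 0.1626]]
tin [0.6281 0.2095 0.0378] gap 0.0001 | top@z [0.6282 0.2095] scene@z [0.6281 0.2092]
t ((627.9210205078125, 209.785888671875), (82.82345581054688, 42.076683044433594), 40.81399917602539) long axis 40.814003
s ((628.4592895507812, 209.16476440429688), (90.16202545166016, 47.6175422668457), 38.150577545166016) long axis 38.150604
m_hex [ 0.6503 -0.0061  0.0048] gap 0.0004 | top@z [ 0.6506 -0.006 ] scene@z [ 0.6497 -0.0056]
m_bot [ 0.5061 -0.4048  0.005 ] gap 0.0002 | top@z [ 0.5062 -0.4051] scene@z [ 0.5054 -0.4045]
m_tin [0.5083 0.4254 0.0046] gap 0.0015 | top@z [0.5089 0.426 ] scene@z [0.5073 0.4256]
m_flask [0.4432 0.1046 0.0047] gap 0.0009 | top@z [0.4435 0.1049] scene@z [0.4423 0.1051]
mat_tin axis 97.60348279978098
glass [0.7632 0.1228 0.0707] gap 0.0007 | top@z [0.7601 0.1214] scene@z [0.768  0.1094]
bowl knob [ 0.4832 -0.1     0.0731] gap 0.0012 | top@z [ 0.4829 -0.0992] scene@z [ 0.4935 -0.1101]
A [0.3862 0.2692 0.148 ]
B [0.501  0.2774 0.148 ]
C [0.3813 0.3974 0.148 ]
```

Everything measured agrees with the text: flask top z 0.117, bottle 0.079, cylinders 0.149, tin 0.038, mats about 0.005. Cylinder A at (0.386,0.268) is 0.471 m from the base, against 0.573 for B and 0.550 for C, so A is the one meant. I'll start with it.

```bash
cat > to.py <<'E'
import sys
from cell import status
import numpy as np
from scipy.spatial.transform import Rotation as Ro
s=status.sense();a=[float(v) for v in sys.argv[1:]]
R=Ro.from_euler('xyz',s['tool_rot'],degrees=True)
print('t',round(s['t'],2),'pos',s['position'].round(4),'rpy',s['tool_rot'].round(2),'ft',s['ft_force'].round(1),'w',round(s['grip_width'],4),'gf',round(s['grasp_force'],1),'j6',s['joints'][5].round(1))
if len(a)>2:
    print('shift cm in current tool axes',(R.inv().apply(np.array(a[:3])-s['position'])*100).round(2))
    yaw=a[3] if len(a)>3 else s['tool_rot'][2]
    G=Ro.from_euler('xyz',[180,0,yaw],degrees=True)
    print('turn',(R.inv()*G).as_rotvec(degrees=True).round(2),'shift after turn',(G.inv().apply(np.array(a[:3])-s['position'])*100).round(2))
E
python3 to.py .386 .2685 .20
```

```text
t 0.1 pos [0.2623 0.5942 0.2553] rpy [-1.7990e+02 -2.0000e-02  1.5618e+02] ft [-0.1 -0.3  0.3] w 0.0854 gf 0.0 j6 -10.0
shift cm in current tool axes [-24.48 -24.79   5.56]
turn [-0.1  -0.02  0.  ] shift after turn [-24.47 -24.8    5.53]
```

```bash
python3 -m pendant '0 0 0 -1 -1 0.2 6;0 0 0 -2.5 -2.5 0.6 6;0 0 0 -3.5 -3.5 0.8 6;0 0 0 -3.5 -3.5 0.8 6;0 0 0 -3.5 -3.5 0.8 6;0 0 0 -3.5 -3.6 0.8 6;0 0 0 -3.5 -3.6 0.8 6;0 0 0 -2.5 -2.6 0.5 6;0 0 0 -1 -1 0.2 6;0 0 0 0 0 0 6;0 0 0 0 0 0 6' 40; python3 to.py .386 .2685 .118
```

```text
t: 1.48
position: [0.3863, 0.2695, 0.2015]
tool_rot: [180.0, 0.0, 156.2]
ft_force: [0.7, -0.9, 0.1]
grip_width: 0.0602
grasp_force: 0.0
t 1.48 pos [0.3863 0.2695 0.2015] rpy [179.97   0.   156.23] ft [ 0.7 -0.9  0.1] w 0.0602 gf 0.0 j6 -45.2
shift cm in current tool axes [-0.01 -0.11  8.35]
turn [0.03 0.   0.  ] shift after turn [-0.01 -0.11  8.35]
```

```bash
python3 -m pendant '0 0 0 0 -0.1 1.5 6;0 0 0 0 0 2.5 6;0 0 0 0 0 2.5 6;0 0 0 0 0 1.3 6;0 0 0 0 0 0.5 6;0 0 0 0 0 0 6;0 0 0 0 0 0 1.5;0 0 0 0 0 0 1.5;0 0 0 0 0 0 1.5;0 0 0 0 0 0 1.5;0 0 0 0 0 0 1.5;0 0 0 0 0 0 1.5' 40; python3 to.py
```

```text
t: 2.98
position: [0.3868, 0.2682, 0.1191]
tool_rot: [179.9, 0.1, 156.2]
ft_force: [0.2, 1.3, 5.2]
grip_width: 0.0232
grasp_force: 39.7
t 2.98 pos [0.3868 0.2682 0.1191] rpy [1.7992e+02 7.0000e-02 1.5617e+02] ft [0.2 1.3 5.2] w 0.0232 gf 39.7 j6 -45.3
```

```bash
python3 -m pendant '0 0 0 0 0 -0.5 1.5;0 0 0 0 0 -1.5 1.5;0 0 0 0 0 -2 1.5;0 0 0 0 0 -1.5 1.5;0 0 0 0 0 -0.5 1.5;0 0 0 0 0 0 1.5'; python3 to.py .6503 -.006 .18
```

```text
t: 3.72
position: [0.386, 0.2679, 0.1784]
tool_rot: [180.0, 0.0, 156.2]
ft_force: [-0.0, -0.2, -2.3]
grip_width: 0.0232
grasp_force: 39.3
t 3.73 pos [0.386  0.2679 0.1784] rpy [1.7999e+02 1.0000e-02 1.5618e+02] ft [-0.  -0.2 -2.3] w 0.0232 gf 39.3 j6 -45.3
shift cm in current tool axes [-35.24 -14.38  -0.15]
turn [0.01 0.01 0.  ] shift after turn [-35.24 -14.38  -0.16]
```

```bash
python3 -m pendant '0 0 0 -1 -0.4 0 1.5;0 0 0 -2.5 -1 0 1.5;0 0 0 -4 -1.63 0 1.5;0 0 0 -4 -1.63 0 1.5;0 0 0 -4 -1.63 0 1.5;0 0 0 -4 -1.63 0 1.5;0 0 0 -4 -1.63 0 1.5;0 0 0 -4 -1.63 0 1.5;0 0 0 -4 -1.63 0 1.5;0 0 0 -2.5 -1 0 1.5;0 0 0 -1.24 -0.57 0 1.5;0 0 0 0 0 0 1.5'; python3 to.py .6503 -.006 .124
```

```text
t: 5.22
position: [0.6502, -0.0066, 0.1775]
tool_rot: [-180.0, -0.1, 156.1]
ft_force: [-0.6, 0.0, -1.2]
grip_width: 0.023
grasp_force: 39.2
t 5.22 pos [ 0.6502 -0.0066  0.1775] rpy [-1.7999e+02 -7.0000e-02  1.5612e+02] ft [-0.6  0.  -1.2] w 0.023 gf 39.2 j6 -76.7
shift cm in current tool axes [0.01 0.06 5.35]
turn [-0.01 -0.07  0.  ] shift after turn [0.02 0.06 5.35]
```

```bash
python3 - <<'E'
from cell import eyes
import cv2,numpy as np
o=[]
for n,(x,y,w,h) in(('scene',(290,100,100,140)),('top',(270,130,100,140))):
    f=eyes.get_image(n)['frame'][y:y+h,x:x+w];o.append(cv2.resize(f,(400,560),interpolation=cv2.INTER_CUBIC))
cv2.imwrite('pics/cylheld.png',np.hstack(o)[:,:,::-1])
E
```

```text
(no output)
```

View pics/cylheld.png

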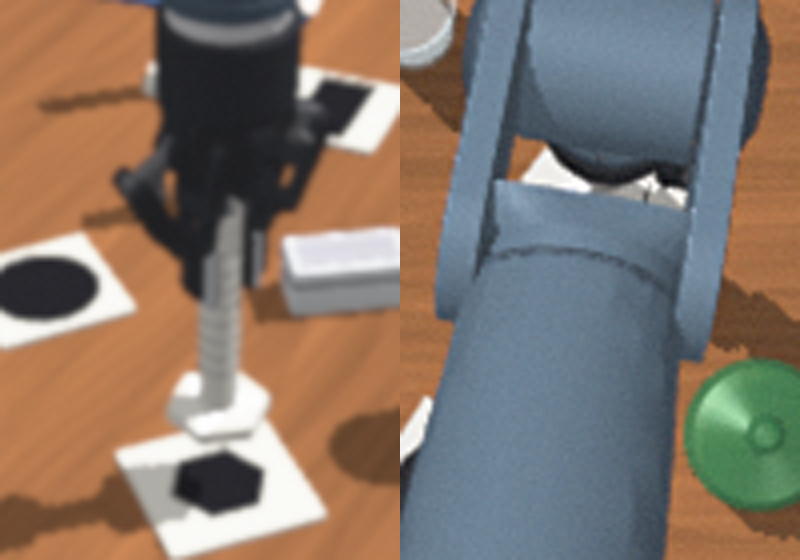

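The scene view shows the cylinder held roughly upright, foot at crop (219,405), over the hexagon at (220,483). I'll lower it until it touches.

```bash
python3 -m pendant '0 0 0 0 0.06 1 1.5;0 0 0 0 0 2 1.5;0 0 0 0 0 1.3 1.5;0 0 0 0 0 0.5 1.5;0 0 0 0 0 0.2 1.5;0 0 0 0 0 0 1.5;0 0 0 0 0 0.1 1.5;0 0 0 0 0 0 1.5'; python3 to.py .6503 -.006 .1225
```

```text
t: 6.32
position: [0.6508, -0.0055, 0.1276]
tool_rot: [180.0, 0.0, 156.2]
ft_force: [0.0, 0.1, -0.1]
grip_width: 0.0233
grasp_force: 39.2
t 6.33 pos [ 0.6508 -0.0055  0.1276] rpy [1.7999e+02 3.0000e-02 1.5617e+02] ft [ 0.   0.1 -0.1] w 0.0233 gf 39.2 j6 -76.6
shift cm in current tool axes [ 0.03 -0.07  0.51]
turn [0.01 0.03 0.  ] shift after turn [ 0.03 -0.07  0.51]
```

```bash
python3 -m pendant '0 0 0 0 0 0.2 1.5;0 0 0 0 0 0.1 1.5;0 0 0 0 0 0 1.5;0 0 0 0 0 0 1.5'; python3 -m pendant '0 0 0 0 0 0.1 1.5;0 0 0 0 0 0 1.5;0 0 0 0 0 0 1.5';python3 to.py
```

```text
t: 6.82
position: [0.6506, -0.0055, 0.1243]
tool_rot: [-180.0, 0.0, 156.2]
ft_force: [-0.1, 0.3, -0.6]
grip_width: 0.0229
grasp_force: 39.2
t: 7.2
position: [0.6506, -0.0054, 0.1233]
tool_rot: [-180.0, -0.0, 156.2]
ft_force: [-0.0, 0.8, -1.1]
grip_width: 0.0231
grasp_force: 39.2
t 7.2 pos [ 0.6506 -0.0054  0.1233] rpy [-180.     -0.    156.18] ft [-0.   0.8 -1.1] w 0.0231 gf 39.2 j6 -76.6
```

```bash
python3 -m pendant '0 0 0 0 0 0.1 1.5;0 0 0 0 0 0 1.5;0 0 0 0 0 0 1.5'; python3 -m pendant '0 0 0 0 0 0.1 1.5;0 0 0 0 0 0 1.5;0 0 0 0 0 0 1.5'
```

```text
t: 7.58
position: [0.651, -0.0055, 0.1231]
tool_rot: [180.0, 0.0, 156.2]
ft_force: [-2.1, 0.4, 5.2]
grip_width: 0.0232
grasp_force: 39.8
t: 7.95
position: [0.6512, -0.0055, 0.1231]
tool_rot: [180.0, 0.1, 156.2]
ft_force: [-3.1, 0.4, 10.1]
grip_width: 0.023
grasp_force: 40.3
```

Contact, as predicted at z = 0.1231. Release slowly, then rise.

```bash
python3 -m pendant '0 0 0 0 0 -0.1 2;0 0 0 0 0 0 2.6;0 0 0 0 0 0 3.5;0 0 0 0 0 0 5;0 0 0 0 0 0 6;0 0 0 0 0 0 6;0 0 0 0 0 -1 6;0 0 0 0 0 -3 6;0 0 0 0 0 -4 6;0 0 0 0 0 -3 6;0 0 0 0 0 -1 6;0 0 0 0 0 0 6'; python3 to.py .641 -.235 .2
```

```text
t: 9.45
position: [0.6507, -0.0055, 0.2427]
tool_rot: [180.0, 0.1, 156.2]
ft_force: [-0.1, -1.0, -0.1]
grip_width: 0.0597
grasp_force: 0.0
t 9.45 pos [ 0.6507 -0.0055  0.2427] rpy [1.7999e+02 5.0000e-02 1.5617e+02] ft [-0.1 -1.  -0.1] w 0.0597 gf 0.0 j6 -76.6
shift cm in current tool axes [ -8.38 -21.39   4.27]
turn [0.01 0.05 0.  ] shift after turn [ -8.38 -21.39   4.27]
```

```bash
python3 -m pendant '0 0 0 -0.5 -1 0 6;0 0 0 -1 -3 0 6;0 0 0 -1.6 -4 0.5 6;0 0 0 -1.7 -4 0.5 6;0 0 0 -1.6 -4 1 6;0 0 0 -1.3 -3.4 1 6;0 0 0 -0.7 -2 1 6;0 0 0 0 0 0.3 6;0 0 0 0 0 0 6;0 0 0 0 0 0 6'; python3 to.py .641 -.235 .096
python3 - <<'E'
from h import *
from cell import eyes
t=eyes.get_image('top')
f=t['frame'];y,x=150,260
cv2.imwrite('pics/p1.png',cv2.resize(f[y:y+110,x:x+160],(800,550),interpolation=cv2.INTER_CUBIC)[:,:,::-1])
E
```

```text
t: 10.7
position: [0.6415, -0.2339, 0.1998]
tool_rot: [180.0, 0.0, 156.3]
ft_force: [-0.2, 0.6, 1.2]
grip_width: 0.06
grasp_force: 0.0
t 10.7 pos [ 0.6415 -0.2339  0.1998] rpy [1.7999e+02 4.0000e-02 1.5627e+02] ft [-0.2  0.6  1.2] w 0.06 gf 0.0 j6 -95.8
shift cm in current tool axes [ 1.000e-02 -1.200e-01  1.038e+01]
turn [0.01 0.04 0.  ] shift after turn [-0.   -0.12 10.38]
```

View pics/p1.png

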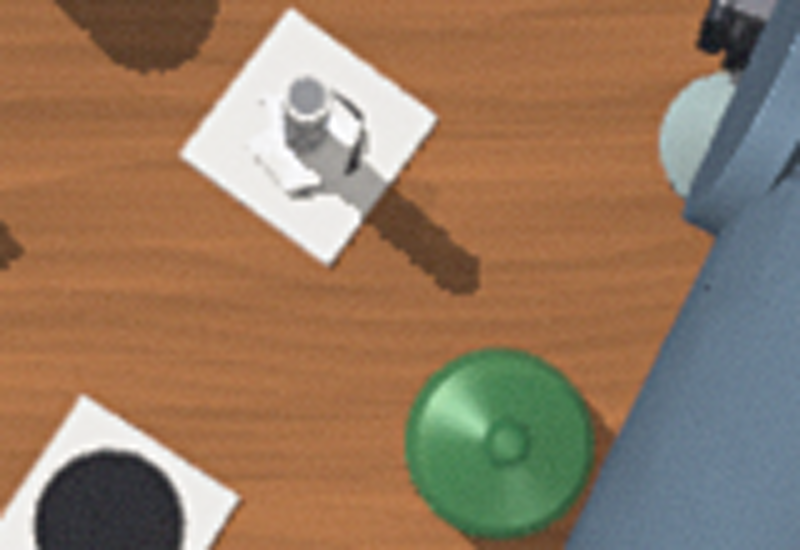

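The cylinder stands on its hexagon, top ring at crop (308,97), foot centred at about (308,150). Now the flask: descend and grip the neck.

```bash
python3 -c "
from h import *
print(atz(D['top'],(321.2,169.0),.152))"
python3 -m pendant '0 0 0 0 -0.1 1.5 6;0 0 0 0 0 2.5 6;0 0 0 0 0 3 6;0 0 0 0 0 2 6;0 0 0 0 0 1 6;0 0 0 0 0 0.4 6;0 0 0 0 0 0 6'; python3 -m pendant '0 0 0 0 0 0 2;0 0 0 0 0 0 2;0 0 0 0 0 0 2;0 0 0 0 0 0 2;0 0 0 0 0 0 2;0 0 0 0 0 0 2;0 0 0 0 0 0 2' 50; python3 to.py
```

```text
[ 0.64902316 -0.00439338  0.152     ]
t: 11.62
position: [0.6411, -0.2363, 0.096]
tool_rot: [-180.0, 0.1, 156.2]
ft_force: [0.0, 0.4, -0.0]
grip_width: 0.0599
grasp_force: 0.0
t: 12.5
position: [0.6412, -0.2365, 0.0966]
tool_rot: [-180.0, 0.1, 156.2]
ft_force: [-2.2, 0.2, 5.8]
grip_width: 0.0276
grasp_force: 48.9
t 12.5 pos [ 0.6412 -0.2365  0.0966] rpy [-1.7998e+02  9.0000e-02  1.5618e+02] ft [-2.2  0.2  5.8] w 0.0276 gf 48.9 j6 -95.9
```

```bash
python3 -m pendant '0 0 0 0 0 -0.5 2;0 0 0 0 0 -1.5 2;0 0 0 0 0 -2.5 2;0 0 0 0 0 -3 2;0 0 0 0 0 -2.5 2;0 0 0 0 0 -1.8 2;0 0 0 0 0 -0.6 2;0 0 0 0 0 0 2'; python3 to.py .4432 .1047 .22
```

```text
t: 13.5
position: [0.6405, -0.236, 0.219]
tool_rot: [180.0, -0.0, 156.2]
ft_force: [0.1, 0.2, -2.3]
grip_width: 0.028
grasp_force: 49.3
t 13.5 pos [ 0.6405 -0.236   0.219 ] rpy [ 1.8000e+02 -2.0000e-02  1.5617e+02] ft [ 0.1  0.2 -2.3] w 0.028 gf 49.3 j6 -95.9
shift cm in current tool axes [31.81 23.2  -0.08]
turn [ 0.   -0.02 -0.  ] shift after turn [31.81 23.2  -0.1 ]
```

```bash
python3 -m pendant '0 0 0 1 0.7 0 2;0 0 0 2.2 1.6 0 2;0 0 0 3.5 2.55 0 2;0 0 0 3.5 2.55 0 2;0 0 0 3.5 2.55 0 2;0 0 0 3.5 2.55 0 2;0 0 0 3.5 2.55 0 2;0 0 0 3.5 2.55 0 2;0 0 0 3.5 2.55 0 2;0 0 0 2.7 2 0 2;0 0 0 1.4 1.05 0 2;0 0 0 0 0 0 2'; python3 to.py .4432 .1047 .1006
```

```text
t: 15.0
position: [0.4428, 0.1052, 0.2189]
tool_rot: [-180.0, -0.0, 156.3]
ft_force: [0.6, 0.6, -1.7]
grip_width: 0.0277
grasp_force: 49.5
t 15.0 pos [0.4428 0.1052 0.2189] rpy [-1.7997e+02 -2.0000e-02  1.5627e+02] ft [ 0.6  0.6 -1.7] w 0.0277 gf 49.5 j6 -67.2
shift cm in current tool axes [-0.06 -0.02 11.83]
turn [-0.03 -0.02  0.  ] shift after turn [-0.05 -0.03 11.83]
```

```bash
python3 -m pendant '0 0 0 -0.05 0 1.5 2;0 0 0 0 0 2.5 2;0 0 0 0 0 3 2;0 0 0 0 0 2.2 2;0 0 0 0 0 1.2 2;0 0 0 0 0 0.6 2;0 0 0 0 0 0.3 2;0 0 0 0 0 0.2 2;0 0 0 0 0 0.1 2;0 0 0 0 0 0 2;0 0 0 0 0 0 2'; python3 -m pendant '0 0 0 0 0 0.15 2;0 0 0 0 0 0.1 2;0 0 0 0 0 0.1 2;0 0 0 0 0 0 2;0 0 0 0 0 0 2'
```

```text
t: 16.38
position: [0.444, 0.1045, 0.1035]
tool_rot: [180.0, 0.0, 156.2]
ft_force: [-0.8, -0.8, -1.2]
grip_width: 0.0278
grasp_force: 49.5
t: 17.0
position: [0.4444, 0.1045, 0.1009]
tool_rot: [180.0, 0.0, 156.2]
ft_force: [-3.8, 0.5, 7.5]
grip_width: 0.0273
grasp_force: 50.2
```

Contact at 0.1009, as predicted. Release and rise.

```bash
python3 -m pendant '0 0 0 0 0 -0.05 2.4;0 0 0 0 0 0 3;0 0 0 0 0 0 4;0 0 0 0 0 0 5;0 0 0 0 0 0 6;0 0 0 0 0 0 6;0 0 0 0 0 -1 6;0 0 0 0 0 -3 6;0 0 0 0 0 -4 6;0 0 0 0 0 -3 6;0 0 0 0 0 -1 6;0 0 0 0 0 0 6'; python3 to.py .628 .2095 .15 39.5
```

```text
t: 18.5
position: [0.444, 0.1044, 0.2205]
tool_rot: [180.0, 0.0, 156.2]
ft_force: [-0.1, 0.9, -0.5]
grip_width: 0.0599
grasp_force: 0.0
t 18.5 pos [0.444  0.1044 0.2205] rpy [1.7998e+02 5.0000e-02 1.5618e+02] ft [-0.1  0.9 -0.5] w 0.0599 gf 0.0 j6 -67.2
shift cm in current tool axes [-12.58  17.04   7.07]
turn [6.0000e-02 1.0000e-02 1.1668e+02] shift after turn [20.88  3.59  7.05]
```

```bash
python3 -m pendant '0 0 5 0 0 0 6;0 0 10.3 0 0 0 6.5;0 0 10.3 0 0 0 6.5;0 0 10.3 0 0 0 6.5;0 0 10.3 0 0 0 6.5;0 0 10.3 0 0 0 6.5;0 0 10.3 0 0 0 6.5;0 0 10.3 0 0 0 6.5;0 0 10.3 0 0 0 6.5;0 0 10.3 0 0 0 6.5;0 0 10.3 0 0 0 6.5;0 0 8.7 0 0 0 6.5'; python3 to.py .628 .2095 .12 39.5
```

```text
t: 20.0
position: [0.4429, 0.1044, 0.2182]
tool_rot: [-179.9, 0.2, 39.2]
ft_force: [-0.0, 0.3, -0.8]
grip_width: 0.0654
grasp_force: 0.0
t 20.0 pos [0.4429 0.1044 0.2182] rpy [-1.7986e+02  1.6000e-01  3.9180e+01] ft [-0.   0.3 -0.8] w 0.0654 gf 0.0 j6 49.8
shift cm in current tool axes [21.02  3.57  9.76]
turn [-0.14  0.16 -0.32] shift after turn [20.97  3.67  9.82]
```

```bash
python3 -m pendant '0 0 0 1 0.2 0 6.5;0 0 0 3 0.5 0 6.5;0 0 0 4 0.7 0 6.5;0 0 0 4 0.7 1 6.5;0 0 0 4 0.7 2 6.5;0 0 0 3 0.5 3 6.5;0 0 0 1.5 0.2 2 6.5;0 0 0 0.4 0.1 1 6.5;0 0 0 0 0 0.5 6.5;0 0 0 0 0 0 6.5'; python3 to.py .628 .2095 .031 39.5
python3 - <<'E'
from cell import eyes
import cv2,numpy as np
f=eyes.get_image('scene')['frame'][110:210,260:420]
cv2.imwrite('pics/tin1.png',cv2.resize(f,(800,500),interpolation=cv2.INTER_CUBIC)[:,:,::-1])
E
```

```text
t: 21.25
position: [0.6278, 0.2093, 0.1254]
tool_rot: [-180.0, 0.0, 39.5]
ft_force: [0.4, -0.2, 0.3]
grip_width: 0.0649
grasp_force: 0.0
t 21.25 pos [0.6278 0.2093 0.1254] rpy [-1.80e+02  1.00e-02  3.95e+01] ft [ 0.4 -0.2  0.3] w 0.0649 gf 0.0 j6 59.1
shift cm in current tool axes [ 0.03 -0.    9.44]
turn [-0.    0.01 -0.  ] shift after turn [ 0.03 -0.    9.44]
```

View pics/tin1.png

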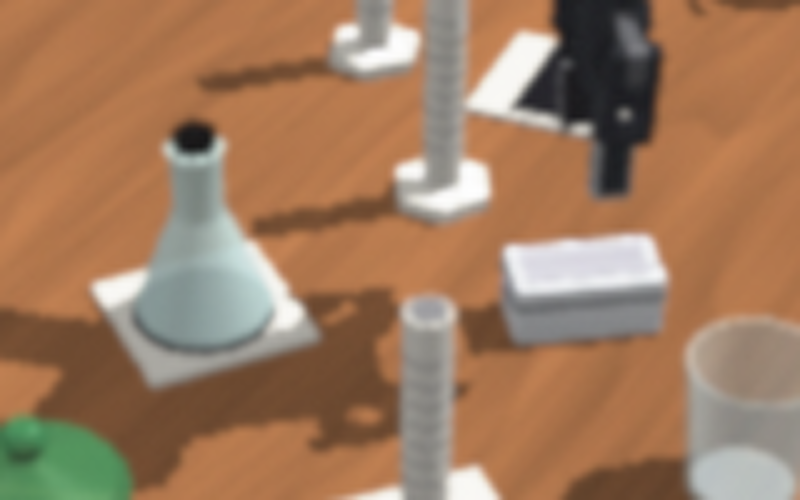

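The flask stands centred on its disc at crop (203,310), and the open fingers hang above the tin at (585,290), lined up with it. Descend and grip.

```bash
python3 -m pendant '0 0 0 0 0 1 6.5;0 0 0 0 0 2.2 6.5;0 0 0 0 0 2.5 6.5;0 0 0 0 0 2 6.5;0 0 0 0 0 1.2 6.5;0 0 0 0 0 0.4 6.5;0 0 0 0 0 0 6.5'; python3 -m pendant '0 0 0 0 0 0 3.8;0 0 0 0 0 0 3.8;0 0 0 0 0 0 3.8;0 0 0 0 0 0 3.8;0 0 0 0 0 0 3.8;0 0 0 0 0 0 3.8' 50; python3 to.py
```

```text
t: 22.18
position: [0.6284, 0.2096, 0.0325]
tool_rot: [180.0, -0.0, 39.5]
ft_force: [-0.2, -0.3, -0.4]
grip_width: 0.0647
grasp_force: 0.0
t: 22.92
position: [0.629, 0.2097, 0.0335]
tool_rot: [179.9, -0.1, 39.5]
ft_force: [-0.3, 0.8, 6.7]
grip_width: 0.0433
grasp_force: 53.7
t 22.93 pos [0.629  0.2097 0.0335] rpy [ 1.7995e+02 -1.0000e-01  3.9480e+01] ft [-0.3  0.8  6.7] w 0.0433 gf 53.7 j6 59.2
```

```bash
python3 -m pendant '0 0 0 0 0 -0.5 3.8;0 0 0 0 0 -1.3 3.8;0 0 0 0 0 -2.2 3.8;0 0 0 0 0 -2.6 3.8;0 0 0 0 0 -2.6 3.8;0 0 0 0 0 -2.6 3.8;0 0 0 0 0 -2.6 3.8;0 0 0 0 0 -2 3.8;0 0 0 0 0 -0.8 3.8;0 0 0 0 0 0 3.8'; python3 to.py .508 .4255 .2 97.6
```

```text
t: 24.18
position: [0.6281, 0.2095, 0.2047]
tool_rot: [180.0, -0.0, 39.5]
ft_force: [-1.0, 0.1, -2.7]
grip_width: 0.0432
grasp_force: 52.9
t 24.18 pos [0.6281 0.2095 0.2047] rpy [ 1.7998e+02 -3.0000e-02  3.9480e+01] ft [-1.   0.1 -2.7] w 0.0432 gf 52.9 j6 59.2
shift cm in current tool axes [  4.46 -24.31   0.46]
turn [ 3.000e-02 -2.000e-02 -5.812e+01] shift after turn [23.   -9.05  0.47]
```

Translate first in the current axes, then turn −58.1° about the tool's z.

```bash
python3 -m pendant '0 0 0 0.2 -1 0 3.8;0 0 0 0.5 -2.5 0 3.8;0 0 0 0.7 -3.7 0 3.8;0 0 0 0.7 -3.7 0 3.8;0 0 0 0.7 -3.7 0 3.8;0 0 0 0.7 -3.7 0 3.8;0 0 0 0.5 -3 0 3.8;0 0 0 0.3 -2 0 3.8;0 0 0 0.16 -1 0 3.8;0 0 0 0 0 0 3.8'
python3 -m pendant '0 0 -4 0 0 0 3.8;0 0 -8 0 0 0 3.8;0 0 -8 0 0 0 3.8;0 0 -8 0 0 0 3.8;0 0 -8 0 0 0 3.8;0 0 -8 0 0 0 3.8;0 0 -8 0 0 0 3.8;0 0 -4.1 0 0 0 3.8;0 0 -2 0 0 0 3.8;0 0 0 0 0 0 3.8';python3 to.py .508 .4255 .0375 97.6
```

```text
t: 25.42
position: [0.5077, 0.4257, 0.2041]
tool_rot: [180.0, 0.0, 39.5]
ft_force: [1.1, 0.5, -2.5]
grip_width: 0.0435
grasp_force: 52.9
t: 26.68
position: [0.5084, 0.4249, 0.2043]
tool_rot: [-180.0, 0.0, 97.5]
ft_force: [-0.3, -0.3, -2.0]
grip_width: 0.0433
grasp_force: 52.9
t 26.68 pos [0.5084 0.4249 0.2043] rpy [-1.800e+02  1.000e-02  9.749e+01] ft [-0.3 -0.3 -2. ] w 0.0433 gf 52.9 j6 22.6
shift cm in current tool axes [ 0.07 -0.04 16.68]
turn [-0.    0.01 -0.11] shift after turn [ 0.07 -0.04 16.68]
```

```bash
python3 - <<'E'
from cell import eyes
import cv2,numpy as np
o=[]
for n,(x,y,w,h) in(('scene',(330,60,80,100)),('top',(110,180,80,100))):
    f=eyes.get_image(n)['frame'][y:y+h,x:x+w];o.append(cv2.resize(f,(400,500),interpolation=cv2.INTER_CUBIC))
cv2.imwrite('pics/tin2.png',np.hstack(o)[:,:,::-1])
E
```

```text
(no output)
```

View pics/tin2.png

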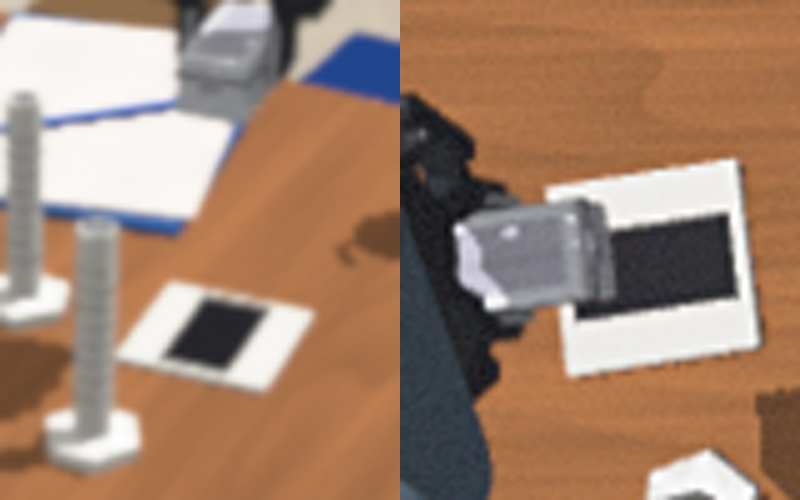

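The tin is held level over its mat, its edges parallel to the oblong in the top view at (660,265). Lower it.

```bash
python3 -m pendant '0 0 0 0.06 -0.04 1.5 3.8;0 0 0 0 0 2.5 3.8;0 0 0 0 0 3 3.8;0 0 0 0 0 3 3.8;0 0 0 0 0 2.6 3.8;0 0 0 0 0 1.7 3.8;0 0 0 0 0 1 3.8;0 0 0 0 0 0.5 3.8;0 0 0 0 0 0.3 3.8;0 0 0 0 0 0.2 3.8;0 0 0 0 0 0 3.8;0 0 0 0 0 0 3.8'; python3 -m pendant '0 0 0 0 0 0.15 3.8;0 0 0 0 0 0.15 3.8;0 0 0 0 0 0.1 3.8;0 0 0 0 0 0 3.8;0 0 0 0 0 0 3.8'
```

```text
t: 28.28
position: [0.5078, 0.4261, 0.0417]
tool_rot: [180.0, -0.0, 97.6]
ft_force: [-0.1, 0.2, -1.5]
grip_width: 0.0436
grasp_force: 52.9
t: 28.9
position: [0.5077, 0.426, 0.0376]
tool_rot: [180.0, -0.0, 97.6]
ft_force: [-1.0, -0.5, 1.7]
grip_width: 0.0434
grasp_force: 53.2
```

```bash
python3 -m pendant '0 0 0 0 0 0.05 4;0 0 0 0 0 0 4.6;0 0 0 0 0 0 5.2;0 0 0 0 0 0 6;0 0 0 0 0 0 6.5;0 0 0 0 0 0 6.5;0 0 0 0 0 -1 6.5;0 0 0 0 0 -3 6.5;0 0 0 0 0 -4 6.5;0 0 0 0 0 -4 6.5;0 0 0 0 0 -4 6.5;0 0 0 0 0 -2 6.5'; python3 to.py .443 .3 .25
```

```text
t: 30.4
position: [0.5085, 0.4265, 0.2205]
tool_rot: [179.7, -0.1, 97.6]
ft_force: [-0.3, -0.7, -0.4]
grip_width: 0.0649
grasp_force: 0.0
t 30.4 pos [0.5085 0.4265 0.2205] rpy [ 1.7974e+02 -1.1000e-01  9.7580e+01] ft [-0.3 -0.7 -0.4] w 0.0649 gf 0.0 j6 22.6
shift cm in current tool axes [-11.67  -8.15  -3.01]
turn [ 0.26 -0.11 -0.  ] shift after turn [-11.68  -8.16  -2.95]
```

```bash
python3 to.py .373 -.287 .22
```

```text
t 30.4 pos [0.5085 0.4265 0.2205] rpy [ 1.7974e+02 -1.1000e-01  9.7580e+01] ft [-0.3 -0.7 -0.4] w 0.0649 gf 0.0 j6 22.6
shift cm in current tool axes [-68.94 -22.84  -0.19]
turn [ 0.26 -0.11 -0.  ] shift after turn [-6.894e+01 -2.284e+01  5.000e-02]
```

```bash
python3 -m pendant '0 0 0 -1.5 -0.5 0 6.5;0 0 0 -3 -1 0 6.5;0 0 0 -4 -1.32 0 6.5;0 0 0 -4 -1.32 0 6.5;0 0 0 -4 -1.32 0 6.5;0 0 0 -4 -1.32 0 6.5;0 0 0 -4 -1.32 0 6.5;0 0 0 -4 -1.32 0 6.5;0 0 0 -4 -1.32 0 6.5;0 0 0 -4 -1.32 0 6.5;0 0 0 -4 -1.32 0 6.5;0 0 0 -4 -1.32 0 6.5'; python3 to.py .373 -.287 .22
```

```text
t: 31.9
position: [0.4183, -0.0357, 0.2143]
tool_rot: [-179.8, -0.1, 97.6]
ft_force: [0.1, -0.2, -0.2]
grip_width: 0.0651
grasp_force: 0.0
t 31.9 pos [ 0.4183 -0.0357  0.2143] rpy [-1.7979e+02 -9.0000e-02  9.7560e+01] ft [ 0.1 -0.2 -0.2] w 0.0651 gf 0.0 j6 -28.0
shift cm in current tool axes [-24.32  -7.8   -0.58]
turn [-0.21 -0.09  0.  ] shift after turn [-24.32  -7.79  -0.57]
```

```bash
python3 -m pendant '0 0 0 -4 -1.32 0 6.5;0 0 0 -4 -1.32 0 6.5;0 0 0 -4 -1.32 0 6.5;0 0 0 -4 -1.32 0 6.5;0 0 0 -4 -1.32 0 6.5;0 0 0 -2.9 -1 0 6.5;0 0 0 -1.5 -0.5 0 6.5;0 0 0 0 0 0 6.5;0 0 0 0 0 0 6.5'; python3 to.py .3725 -.287 .044
python3 - <<'E'
from cell import eyes
import cv2,numpy as np
o=[]
for n,(x,y,w,h) in(('scene',(110,160,100,120)),('top',(130,190,100,120))):
    f=eyes.get_image(n)['frame'][y:y+h,x:x+w];o.append(cv2.resize(f,(400,480),interpolation=cv2.INTER_CUBIC))
cv2.imwrite('pics/bot1.png',np.hstack(o)[:,:,::-1])
E
```

```text
t: 33.02
position: [0.3723, -0.286, 0.2161]
tool_rot: [-180.0, -0.1, 97.6]
ft_force: [0.5, -0.2, 0.4]
grip_width: 0.0649
grasp_force: 0.0
t 33.02 pos [ 0.3723 -0.286   0.2161] rpy [-1.7997e+02 -7.0000e-02  9.7620e+01] ft [ 0.5 -0.2  0.4] w 0.0649 gf 0.0 j6 -59.0
shift cm in current tool axes [-0.13  0.02 17.21]
turn [-0.03 -0.07  0.  ] shift after turn [-1.100e-01  1.000e-02  1.721e+01]
```

View pics/bot1.png

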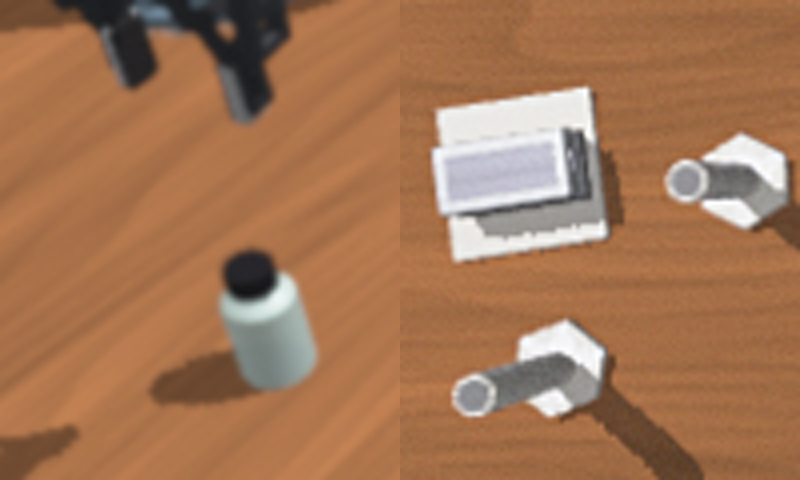

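The tin lies on its mat, lined up with it, top face centre at crop (504,171). The fingers hang above the bottle. Descend and grip.

```bash
python3 -c "
from h import *
print(atz(D['top'],(155.7,232.3),.042))"
python3 -m pendant '0 0 0 -0.12 0 1.5 6.5;0 0 0 0 0 2.5 6.5;0 0 0 0 0 3 6.5;0 0 0 0 0 3 6.5;0 0 0 0 0 3 6.5;0 0 0 0 0 2.2 6.5;0 0 0 0 0 1.3 6.5;0 0 0 0 0 0.6 6.5;0 0 0 0 0 0.1 6.5;0 0 0 0 0 0 6.5'; python3 -m pendant '0 0 0 0 0 0 3.5;0 0 0 0 0 0 3.5;0 0 0 0 0 0 3.5;0 0 0 0 0 0 3.5;0 0 0 0 0 0 3.5;0 0 0 0 0 0 3.5' 40; python3 to.py
```

```text
[0.51042161 0.42261824 0.042     ]
t: 34.38
position: [0.3729, -0.2887, 0.0454]
tool_rot: [180.0, 0.1, 97.6]
ft_force: [0.9, 0.4, 0.2]
grip_width: 0.065
grasp_force: 0.0
t: 35.12
position: [0.373, -0.2888, 0.0456]
tool_rot: [180.0, 0.1, 97.6]
ft_force: [-1.7, 0.4, 7.2]
grip_width: 0.0413
grasp_force: 40.9
t 35.12 pos [ 0.373  -0.2888  0.0456] rpy [1.7997e+02 7.0000e-02 9.7580e+01] ft [-1.7  0.4  7.2] w 0.0413 gf 40.9 j6 -59.1
```

```bash
python3 -m pendant '0 0 0 0 0 -0.5 3.5;0 0 0 0 0 -1.5 3.5;0 0 0 0 0 -2 3.5;0 0 0 0 0 -1.5 3.5;0 0 0 0 0 -0.5 3.5;0 0 0 0 0 0 3.5;0 0 0 0 0 0 3.5'; python3 to.py .5061 -.4063 .105
```

```text
t: 36.0
position: [0.3722, -0.2878, 0.1041]
tool_rot: [-180.0, -0.1, 97.6]
ft_force: [-0.3, -0.6, -0.9]
grip_width: 0.0411
grasp_force: 40.5
t 36.0 pos [ 0.3722 -0.2878  0.1041] rpy [-1.7996e+02 -7.0000e-02  9.7580e+01] ft [-0.3 -0.6 -0.9] w 0.0411 gf 40.5 j6 -59.1
shift cm in current tool axes [-13.51  11.71  -0.11]
turn [-0.04 -0.07  0.  ] shift after turn [-13.51  11.71  -0.09]
```

```bash
python3 -m pendant '0 0 0 -0.7 0.6 0 3.5;0 0 0 -2 1.75 0 3.5;0 0 0 -3 2.6 0 3.5;0 0 0 -3 2.6 0 3.5;0 0 0 -2.5 2.15 0 3.5;0 0 0 -1.6 1.4 0 3.5;0 0 0 -0.7 0.6 0 3.5;0 0 0 0 0 0 3.5;0 0 0 0 0 0 3.5'; python3 to.py .5061 -.4063 .0496
python3 - <<'E'
from cell import eyes
import cv2,numpy as np
o=[]
for n,(x,y,w,h) in(('scene',(130,230,100,120)),('top',(430,160,100,120))):
    f=eyes.get_image(n)['frame'][y:y+h,x:x+w];o.append(cv2.resize(f,(400,480),interpolation=cv2.INTER_CUBIC))
cv2.imwrite('pics/bot2.png',np.hstack(o)[:,:,::-1])
E
```

```text
t: 37.12
position: [0.5058, -0.4061, 0.1044]
tool_rot: [-180.0, -0.1, 97.6]
ft_force: [-0.7, 0.7, -0.6]
grip_width: 0.0415
grasp_force: 40.6
t 37.12 pos [ 0.5058 -0.4061  0.1044] rpy [-1.7996e+02 -5.0000e-02  9.7580e+01] ft [-0.7  0.7 -0.6] w 0.0415 gf 40.6 j6 -56.3
shift cm in current tool axes [-0.03  0.03  5.48]
turn [-0.04 -0.05  0.  ] shift after turn [-0.03  0.03  5.48]
```

View pics/bot2.png

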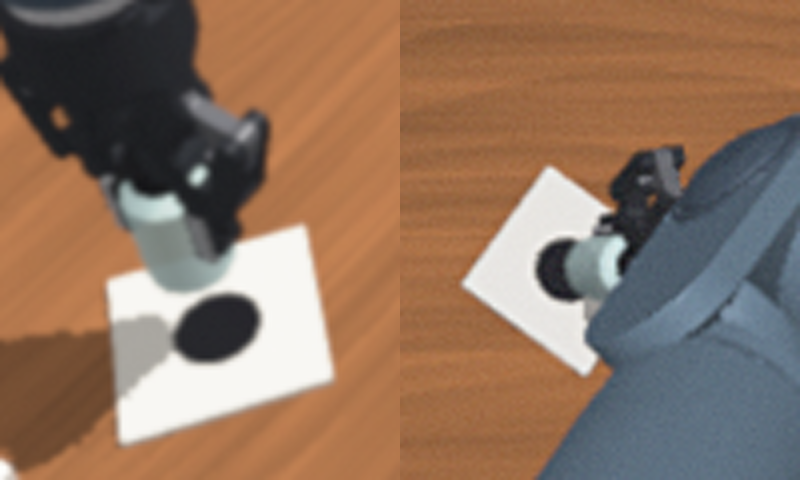

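The bottle is held over its small disc, its bottom at crop (187,270) and the disc at (217,328). That offset fits its 6 cm height. Lower it.

```bash
python3 -m pendant '0 0 0 0 0 1 3.5;0 0 0 0 0 1.8 3.5;0 0 0 0 0 1.2 3.5;0 0 0 0 0 0.6 3.5;0 0 0 0 0 0.3 3.5;0 0 0 0 0 0.2 3.5;0 0 0 0 0 0 3.5;0 0 0 0 0 0 3.5'; python3 -m pendant '0 0 0 0 0 0.15 3.5;0 0 0 0 0 0.15 3.5;0 0 0 0 0 0.1 3.5;0 0 0 0 0 0 3.5;0 0 0 0 0 0 3.5'
```

```text
t: 38.22
position: [0.5065, -0.4069, 0.0542]
tool_rot: [180.0, 0.0, 97.6]
ft_force: [0.1, 0.4, -0.7]
grip_width: 0.0409
grasp_force: 40.6
t: 38.85
position: [0.5064, -0.4066, 0.0498]
tool_rot: [180.0, -0.0, 97.6]
ft_force: [0.2, 0.3, -0.9]
grip_width: 0.0413
grasp_force: 40.7
```

```bash
python3 -m pendant '0 0 0 0 0 0.1 3.5;0 0 0 0 0 0 3.5;0 0 0 0 0 0 3.5'
```

```text
t: 39.22
position: [0.5064, -0.4067, 0.0497]
tool_rot: [-180.0, -0.0, 97.6]
ft_force: [-2.6, 1.5, 4.6]
grip_width: 0.041
grasp_force: 41.1
```

Contact at 0.0497, as predicted. Release, rise, and move back out of the camera's view.

```bash
python3 -m pendant '0 0 0 0 0 0 3.9;0 0 0 0 0 0 4.4;0 0 0 0 0 0 5;0 0 0 0 0 0 5.8;0 0 0 0 0 0 6.2;0 0 0 0 0 0 6.2;0 0 0 0 0 -1 6.2;0 0 0 0 0 -3 6.2;0 0 0 0 0 -4 6.2;0 0 0 0 0 -4 6.2;0 0 0 0 0 -3 6.2;0 0 0 0 0 -1 6.2'
python3 -m pendant '0 0 0 2 -2 0 6.2;0 0 0 3 -3 0 6.2;0 0 0 3 -3 0 6.2;0 0 0 3 -3 0 6.2;0 0 0 2 -2 0 6.2;0 0 0 0 0 0 6.2;0 0 0 0 0 0 6.2;0 0 0 0 0 0 6.2;0 0 0 0 0 0 6.2'
python3 - <<'E'
from cell import eyes
import cv2,numpy as np
t=eyes.get_image('top');s=eyes.get_image('scene')
np.savez('topF.npz',**t);np.savez('sceneF.npz',**s)
a=cv2.resize(t['frame'][80:310,120:520],(800,460),interpolation=cv2.INTER_CUBIC)
b=s['frame'][230:330,130:230];a[:140,660:]=cv2.resize(s['frame'][250:350,130:230],(140,140))
cv2.imwrite('pics/fin.png',a[:,:,::-1])
E
```

```text
t: 40.72
position: [0.5072, -0.4075, 0.2121]
tool_rot: [179.8, 0.2, 97.6]
ft_force: [0.5, -0.2, -0.2]
grip_width: 0.0619
grasp_force: 0.0
t: 41.85
position: [0.3607, -0.2953, 0.2087]
tool_rot: [-180.0, -0.0, 97.6]
ft_force: [-0.1, 0.6, 0.6]
grip_width: 0.0624
grasp_force: 0.0
```

View pics/fin.png

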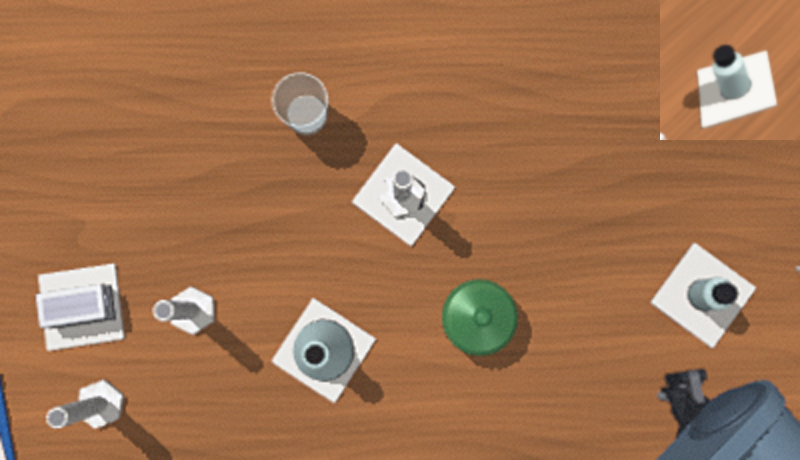

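All four stand upright on their mats. The cap is at (724,293), the stopper (315,354), the tube top (402,179) and the tin (75,306); glass and bowl look unmoved. I'll check the numbers.

```bash
python3 - <<'E'
from h import *
T=D['top'];F=dict(np.load('topF.npz'));S=dict(np.load('sceneF.npz'))
g=lambda X,Y:(120+X/2-.25,80+Y/2-.25)
for n,p,z,m in(('bottle',g(724,293),.084,(.506,-.405)),('flask',g(315,354),.122,(.443,.1047)),('cyl',g(402.5,178.5),.152,(.6503,-.006))):
    X=atz(T,p,z)[:2];print(n,X.round(4),((X-m)*1000).round(1))
for (x,y,w,h) in((250,110,45,50),(335,212,52,52)):
    a=T['frame'][y:y+h,x:x+w].astype('f4').mean(2);b=F['frame'][y:y+h,x:x+w].astype('f4').mean(2)
    print('bystander shift px',cv2.phaseCorrelate(a,b))
E
```

```text
bottle [ 0.5071 -0.4017] [1.1 3.3]
flask [0.4444 0.1048] [1.4 0.1]
cyl [ 0.649  -0.0039] [-1.3  2.1]
bystander shift px ((0.49567040021921116, 0.058296862340302624), 1.0164484310150146)
bystander shift px ((0.046799478246011716, -0.06466642737642658), 0.9607964176863473)
```

```bash
python3 -c "
from cell import arm
print(arm.sign_off())"
```

```text
the job is handed in; nothing more can be done
None
```

I handed the job in at about 42 s of robot time: all four things stand upright on their own mats, by the final pictures within about 4 mm of centre, and the tea glass and sugar bowl are where they were; the hand-in returned no verdict.

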